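# Eject the white reference tile from the dial caddy

### The arm

A 7-joint arm with a two-finger parallel gripper is mounted at the origin on a cart in front of the work surface, level with it; the furniture and walls round the work are solid. World frame = base frame: x ahead of the robot, y to its left, z up, the work surface at z = 0. Lengths are in m, angles in rad, forces in N, time in s.
With the tool pointing down it reaches from about 0.4 to 0.875 m from the base axis. Payload 19.3 kg.
Tool frame: the origin (TCP) lies where the fingers leave the gripper's body, on its centre line; the fingertips stand bot.tip_reach ahead of it and the grasp point (between the pads) lies 54 mm ahead of it (bot.tip_reach is the distance from the TCP to the fingertips, in m); z points along the fingers, y is the line along which they close (so a half turn about z gives the same grasp; the last joint's range is limited). The gripper opens to 85 mm and grips with 20 to 120 N. Pads are 22 mm wide; open, the fingers measure 114 mm over their backs; the gripper's body (76 mm by 85 mm) begins 54 mm behind the grasp point. The pads swing forward as they close: fully open they stand 13 mm farther back than shut.
Start: joints at [1.145, 0.521, -0.036, 1.599, 0.021, 1.021, -0.113], TCP at [0.218, -0.586, 0.304] pointing down, gripper open.
Joint ranges: [-2.91, 2.91], [-0.3, 2.13], [-1.5, 1.42], [0.17, 2.43], [-1.26, 4.41], [0.16, 1.93], [-2.52, 2.52]. Speed limits (rad/s): [1.89, 1.89, 2.39, 2.39, 3.01, 3.01, 3.01].

### API

Orientations are given as [roll, pitch, yaw] about the fixed x, y, z axes, in that order (R = Rz(yaw) Ry(pitch) Rx(roll)).
In Python, from workcell import bot gives the robot as it stands. The module is installed in compiled form; this text tells all that it offers.
- The arm moves only by the shell command python3 -m jog 'ROWS' [FORCE]. ROWS is JSON, a list that holds one entry, the list of rows, each a list of 7 numbers: the shift along the tool's x, y, z in mm, then the turn, a rotation vector about the tool's x, y, z in rad, then the opening, from 0 (shut) to 1 (fully open). In form: [[[tx, ty, tz, wx, wy, wz, fingers], ...]]. A call has 1 to 5 rows; each row shifts and turns the commanded pose from where the row before left it, along the tool's axes as they then stand; what a row does not reach is not made up. A row lasts 1/10 s, in which the tool goes at most 50 mm and 8.59 degrees, less where a joint would pass 70% of its speed; a pose out of reach is approached as far as the arm can. A call is refused whole if a number of a shift passes 50 or a number of a turn 0.15, either way. A call with a gripper value outside its range is refused whole. The fingers move at their own pace and stop on an object; FORCE is the grip in N (left out, the last holds). Time passes only in rows, so rows that do not move let the fingers close. It gives the time, the measured TCP pose, the force, the opening and the grip force at its end, in the units of the state.
- bot.observe(): the state, without advancing time (a new reading comes with each control period).
- bot.grab_frame(name): name is "scene" or "side" or "wrist"; returns a dict with "img" (384x512x3 uint8, red, green, blue), "intrinsics" (3x3 intrinsics, pixels), "R" (3x3) and "t" (3): a world point X has camera coordinates R X + t; the wrist camera has in their place "tool_from_camera" (4x4, takes a point from camera to tool coordinates, whose origin is the TCP and whose axes are the flange's). Camera axes: x right, y down, z forward; pixel columns grow to the right and rows downward; lengths in m; the calibration is good to about 2 mm. A picture is of the moment at which its call begins: read the wrist's pose just before it. There is no depth.
- bot.job_done(): hands the job in; it is judged then, once.
Trained networks look in a picture, given as the dict that the camera call returned (one of the last four; its "shot" number tells which), for a name from the list of things; names that differ only in an ending like _2 or _b are one class to them, and where a whole thing is asked for, a point or a joint stands for the part that bears it (a point fixed in the world has none). Each returns a list of dicts, best first, with "conf" (0 to 1); they miss things now and then, are a little off and sometimes report something else, mostly with a low value. They report only what shows in the picture. A call takes as long as a camera call.
- bot.trace(query, picture): "region" (384x512 bool, what is visible of it).
- bot.spot_point(query, picture): "xyz" ([x, y, z] in m, in world coordinates, good to about 4 mm: a listed point, or the origin of a listed thing).
The state is a dict: "clock": time; "qpos": joint angles; "qd": joint speeds; "joint_efforts": joint torques, N m; "position": TCP position; "tool_rot": TCP orientation; "force": force on the tool from outside, world axes, zero at the start; "moment": the same for the moment, N m; "grip_width": finger opening in m; "finger_force": force on a finger pad.
Only numpy, scipy, OpenCV 4.12 (cv2) and the standard library are available. Lean on these libraries where they do the work, as an engineer would, in place of code of your own. Each camera call takes 0.05 s, during which the arm holds its last target. There are 200 camera calls.

### The job

The analyser's white check is due: turn the cover of the round caddy until its slot lies over the bay that holds the white reference tile, then push the sprung slide outward right home to its stop, so that the tile is driven past the spring rollers and stands out of the mouth. Stop pushing as soon as you feel the solid stop - do not force it - and let the slide spring back; the two dishes stay in their bays and the other things on the desk stay where they are.

Things in the scene. Friction and masses are not known exactly. Their poses are not given: they have to be found in the camera images.
- caddy: fixed round black tray, 200 mm across, plate 4 mm thick; origin at the centre of its underside, on the desk; the cover turns about its upright z axis. Three bays, centres 52 mm from the axis, along the caddy's +y, -y and -x (the -x bay faces the robot at yaw 0). The quarter round +x is solid: there the cover is parked
- cover: clear plate, 182 mm across, with a metal band; top 28 mm above the desk. Turns without end either way and stays where left (friction about 0.35 N m). Origin on the axis at desk height; its +x points along the 19 mm wide radial slot and out through the mouth. The tile comes out only with the slot within about 5 degrees of the bay's centre
- rib_top (a point): centre of the top of the black grip rib of the cover, 64 mm above the desk, on the cover's -x side, 68 mm from the axis; the rib is 40 mm long (radially), 14 mm wide and stands 36 mm up from the plate
- slide: steel push slide on the cover, moving along the cover's +x (outward); its foot goes through the slot and pushes what lies in the bay. Origin at desk height under its middle, at x = 10 mm in the cover's frame when sprung home. Its black handle is a plate 32 mm wide, 12 mm thick (6 mm either side of the origin), from 38 to 82 mm above the desk. Bent by pushes over 30 N
- mouth (a point): middle of the mouth in the cover's band, 16 mm above the desk, 91.5 mm from the axis on the cover's +x. Over it an outlet gate is clamped to the cover: aluminium bridge 104 mm wide, up to 41 mm high (54 mm with its screws), reaching out to at most 142 mm from the axis; below it a sprung roller either side of the mouth holds the tile back
- push_face (a point): middle of the inner face of the slide's handle, 68 mm above the desk, facing the cover's -x: push here, outward. The spring takes 2 to 5 N; the rollers add up to 10 N over some 20 mm, then let the tile past. The stop is felt as a steep rise a few mm later. It lies 56 to 79 mm from home, as the gate happens to be clamped, so the stroke must be felt
- tile: white reference tile in a round black holder, 60 mm across, 12 mm high, about 0.14 kg, lying in one of the three bays under the clear cover; origin at the centre of its underside. Driven past the rollers it comes to lie 110 to 155 mm from the caddy's axis, part of it over the edge of the tray
- empty_dish: empty aluminium dish, 66 mm across, 12 mm high, in another bay; origin at the centre of its underside
- meal_dish: aluminium dish filled with meal, 66 mm across, 12 mm high, in the third bay; origin at the centre of its underside
- stapler: black desk stapler, 135 x 34 x 40 mm, lying loose to the left; origin at the centre of its underside
- brush: cleaning brush with a wooden handle, 169 mm long, lying loose to the left; origin at the centre of its underside

How it is judged:
By the outcome, as a careful person would: the job done as asked, in the order asked, and still so for the second after the job is handed in, with the robot touching nothing.
It also fails if it takes over 67 s, if anything falls off the work surface, if the arm or the gripper's body presses on something with over 40 N, if the wrist force passes 120 N, or if a joint passes its speed limit or range.

## Working session

There is one attempt and no reset: what is moved stays moved. The work goes in short steps, Python scripts to look and compute and a shell command to move; the robot and the scene stay as the last step left them, time stands still between calls to the robot, and variables do not carry over. Pictures are saved under pics/ and viewed, at most 10 in all, crops included, and the job is handed in when it is done.

```bash
mkdir -p pics
cat > h.py <<'E'
import numpy as np, cv2
from workcell import bot
def look(cam,qs,save=None):
    p=bot.grab_frame(cam)
    if save: cv2.imwrite('pics/'+save,p['img'][:,:,::-1])
    for q in qs:
        r=bot.spot_point(q,p)
        print(cam,q,[(np.round(d['xyz'],3).tolist(),round(d['conf'],2)) for d in r[:2]])
    return p
E
python3 - <<'E'
from h import *
s=bot.observe();print({k:np.round(v,3).tolist() for k,v in s.items()},bot.tip_reach)
q=['caddy','rib_top','push_face','mouth','tile','empty_dish','meal_dish','slide','stapler','brush']
look('scene',q,'a.png');look('side',q,'b.png');print(bot.observe()['clock'])
E
```

```text
{'clock': 0.0, 'qpos': [1.145, 0.522, -0.036, 1.6, 0.021, 1.021, -0.113], 'qd': [0.002, 0.001, -0.002, 0.0, -0.0, -0.001, -0.0], 'joint_efforts': [0.001, -92.71, 1.98, -36.992, 0.018, 0.008, 0.0], 'position': [0.218, -0.586, 0.303], 'tool_rot': [-3.14, 0.0, 0.356], 'force': [-0.065, -0.38, 0.192], 'moment': [0.011, -0.007, 0.014], 'finger_force': 0.0, 'grip_width': 0.085} 0.0726
scene caddy [([0.57, -0.033, -0.001], 0.74)]
scene rib_top [([0.503, -0.047, 0.069], 0.58)]
scene push_face [([0.572, -0.036, 0.069], 0.85)]
scene mouth [([0.661, -0.017, 0.019], 0.62)]
scene tile []
scene empty_dish []
scene meal_dish []
scene slide [([0.581, -0.032, -0.001], 0.67)]
scene stapler [([0.605, 0.325, 0.002], 0.91), ([0.579, -0.031, 0.001], 0.34)]
scene brush [([0.544, 0.321, 0.001], 0.87), ([0.58, -0.036, 0.0], 0.59)]
side caddy [([0.576, -0.039, 0.002], 0.92)]
side rib_top [([0.506, -0.056, 0.062], 0.66)]
side push_face [([0.576, -0.036, 0.066], 0.94)]
side mouth [([0.658, -0.022, 0.018], 0.93)]
side tile []
side empty_dish [([0.574, -0.039, 0.002], 0.44)]
side meal_dish [([0.58, -0.031, 0.002], 0.44)]
side slide [([0.576, -0.034, 0.001], 0.91), ([0.578, -0.037, 0.067], 0.28)]
side stapler []
side brush [([0.542, 0.32, -0.005], 0.58)]
1.1
```

View images.

View pics/a.png

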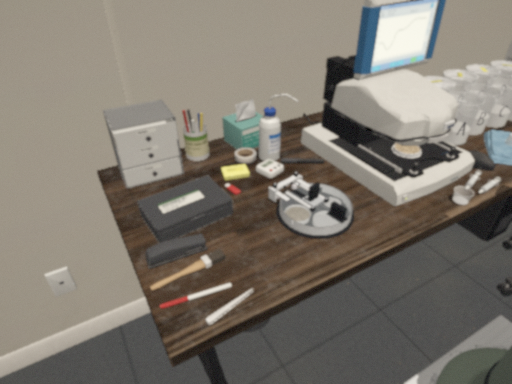

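View pics/b.png

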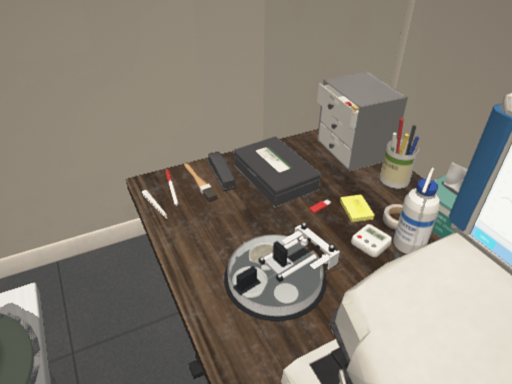

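Run:
```python
from h import *
out=[]
a=0.2
for cam in('scene','side'):
    p=bot.grab_frame(cam);im=p['img'][:,:,::-1].copy()
    def pr(X):
        c=p['R']@X+p['t'];u=p['intrinsics']@c;return u[:2]/u[2]
    c=pr(np.array([.573,-.036,.02])).astype(int)
    print(cam,'cam at',-p['R'].T@p['t'])
    k=5;x0,y0=c[0]-50,c[1]-50
    cr=cv2.resize(im[y0:y0+110,x0:x0+80+20],None,fx=k-1,fy=k-1,interpolation=cv2.INTER_CUBIC)
    for n,b in(('+y',a+np.pi/2),('-y',a-np.pi/2),('-x',a+np.pi)):
        X=np.array([.573+.052*np.cos(b),-.036+.052*np.sin(b),.012]);u=(pr(X)-[x0,y0])*(k-1)
        print(n,pr(X)); cv2.putText(cr,n,tuple(u.astype(int)),0,.5,(0,0,255),1)
    out.append(cr)
cv2.imwrite('pics/c.png',np.hstack(out))
```

```text
scene cam at [0.01991047 0.44814544 0.59655713]
+y [299.94164738 216.27869303]
-y [326.91692908 199.41082913]
-x [329.60786986 217.436018  ]
side cam at [ 0.294658   -0.51562709  0.65244369]
+y [259.53204841 257.50399055]
-y [293.7186338  290.30771329]
-x [254.65595029 286.21413549]
```

View pics/c.png

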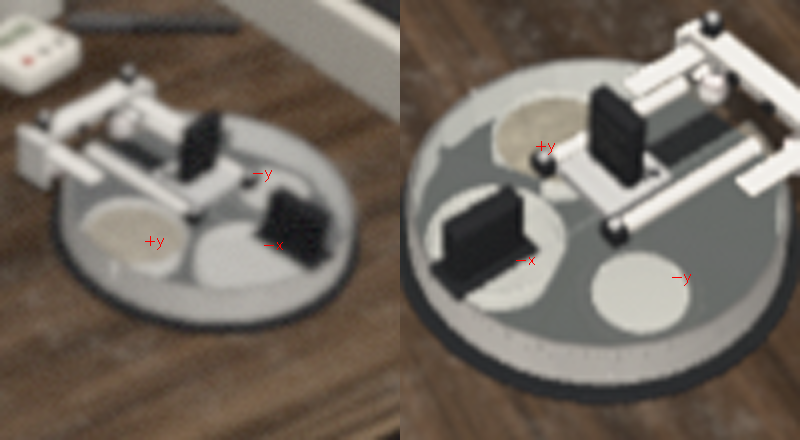

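The +y bay shows beige meal (scene px 297,213), the -x bay under the rib shows a large pale aluminium dish, and the -y bay shows the small white disc, the tile (side px ~286,293). Next I back-project these to get the caddy's yaw.

Run:
```python
from h import *
def bp(p,u,z):
    r=p['R'].T@np.linalg.inv(p['intrinsics'])@np.array([*u,1]);o=-p['R'].T@p['t'];return o+r*(z-o[2])/r[2]
ps={c:bot.grab_frame(c) for c in('scene','side')}
for c,u,n in(('side',(285.9,292.6),'-y'),('side',(249.5,281.5),'-x'),('scene',(297.4,213.5),'+y')):
    print(n,bp(ps[c],u,.011).round(4))
# black tray outline: fit
for c in ps:
    r=bot.trace('caddy',ps[c])
    print(c,r[0]['conf'])
    m=r[0]['region'].astype(np.uint8); cs=max(cv2.findContours(m,0,1)[0],key=cv2.contourArea)[:,0]
    P=np.array([bp(ps[c],u,.002)[:2] for u in cs]); 
    print(P.min(0),P.max(0))
    # robust circle fit r=0.1 to near-side points
    o=-ps[c]['R'].T@ps[c]['t']
    C=np.array([.573,-.036]);
    from scipy.optimize import least_squares
    near=P[((P-C)@(o[:2]-C))>0]
    f=least_squares(lambda q:np.hypot(*(near-q).T)-.1,C,loss='soft_l1',f_scale=.002);print('centre',f.x,np.std(f.fun))
s=bot.observe();T=bot.grab_frame('wrist');print(T['tool_from_camera'].round(3))
```

```text
-y [ 0.5681 -0.0845  0.011 ]
-x [ 0.5185 -0.0311  0.011 ]
+y [0.5757 0.0135 0.011 ]
scene 0.76
[ 0.47056    -0.15106291] [0.74712523 0.06146227]
centre [ 0.5706444  -0.03688082] 0.001195446370371562
side 0.8
[ 0.47077584 -0.13404671] [0.72425676 0.08458291]
centre [ 0.57122518 -0.03376186] 0.000720588425242818
[[-0.001 -0.955 -0.297  0.075]
 [ 1.    -0.001  0.     0.   ]
 [-0.    -0.297  0.955 -0.07 ]
 [ 0.     0.     0.     1.   ]]
```

```bash
python3 - <<'E'
from h import *
p=bot.grab_frame('scene')
o=-p['R'].T@p['t']
for u in((302,133),(385,187),(396,202),(470,165)):
    r=p['R'].T@np.linalg.inv(p['intrinsics'])@np.array([*u,1]);print(u,(o+r*(0-o[2])/r[2]).round(3))
E
R='[35,-31,0,0,0,0,1]'
python3 -m jog '[[[35,-31,0,0,0,0,1],[35,-31,0,0,0,0,1],[35,-31,0,0,0,0,1],[35,-31,0,0,0,0,1],[35,-31,0,0,0,0,1]]]'
python3 -m jog '[[[35,-31,0,0,0,0,1],[35,-31,0,0,0,0,1],[35,-31,0,0,0,0,1],[35,-31,0,0,0,0,1],[35,-31,0,0,0,0,1]]]'
python3 -m jog '[[[35,-31,0,0,0,0,1],[35,-31,0,0,0,0,1],[35,-31,0,0,0,0,1],[0,0,0,0,0,-0.149,1],[0,0,0,0,0,-0.149,1]]]'
```

```text
(302, 133) [ 0.946 -0.266  0.   ]
(385, 187) [ 0.558 -0.276  0.   ]
(396, 202) [ 0.493 -0.25   0.   ]
(470, 165) [ 0.511 -0.588  0.   ]
clock: 2.0
position: [0.3283, -0.3779, 0.3041]
tool_rot: [3.141, -0.0, 0.356]
force: [0.8, -0.6, -0.3]
grip_width: 0.0853
finger_force: 0.0
clock: 2.5
position: [0.4384, -0.1716, 0.3042]
tool_rot: [3.141, -0.0, 0.356]
force: [0.7, -0.5, 1.6]
grip_width: 0.0856
finger_force: 0.0
clock: 3.0
position: [0.5043, -0.0479, 0.3038]
tool_rot: [-3.141, -0.0, 0.662]
force: [-0.6, -0.8, -0.2]
grip_width: 0.0853
finger_force: 0.0
```

```bash
python3 -m jog '[[[0,0,0,0,0,-0.148,1],[0,0,0,0,0,-0.148,1],[0,0,0,0,0,-0.148,1],[0,0,0,0,0,-0.148,1],[0,0,0,0,0,-0.148,1]]]' >/dev/null
python3 -m jog '[[[0,0,0,0,0,-0.148,1],[0,0,0,0,0,-0.148,1],[0,0,0,0,0,-0.148,1],[0,0,0,0,0,-0.148,1],[0,0,0,0,0,-0.148,1]]]' >/dev/null
python3 -m jog '[[[0,0,0,0,0,-0.148,1],[0,0,0,0,0,-0.148,1],[0,0,0,0,0,-0.148,1],[0,0,0,0,0,-0.148,1],[0,0,0,0,0,-0.148,1]]]' >/dev/null
python3 -m jog '[[[0,0,0,0,0,-0.148,1],[0,0,0,0,0,-0.148,1],[0,0,0,0,0,-0.148,1]]]'
python3 - <<'E'
from h import *
s=bot.observe();print(s['qpos'],s['position'],s['tool_rot'])
look('wrist',['rib_top','push_face','caddy','mouth','tile'],'d.png')
E
```

```text
clock: 4.8
position: [0.5039, -0.0498, 0.304]
tool_rot: [-3.141, 0.0, -2.96]
force: [0.6, 0.6, -0.6]
grip_width: 0.0856
finger_force: 0.0
[ 0.67555738  0.46490819 -0.92405182  1.87516845  0.4343727   1.01723953
  1.31984085] [ 0.50385548 -0.04975118  0.30397636] [-3.14138584e+00  1.53056293e-04 -2.95957626e+00]
wrist rib_top [([0.501, -0.05, 0.064], 0.82)]
wrist push_face [([0.576, -0.037, 0.066], 0.88)]
wrist caddy [([0.566, -0.034, 0.002], 0.9)]
wrist mouth [([0.663, -0.016, 0.017], 0.95)]
wrist tile []
```

View pics/d.png

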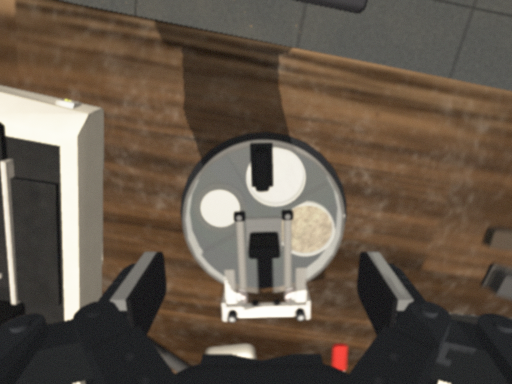

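```bash
cat >> h.py <<'E'
from scipy.spatial.transform import Rotation as Ro
def wbp(p,s,u,z):
    T=p['tool_from_camera'];W=Ro.from_euler('xyz',s['tool_rot']).as_matrix()
    r=W@T[:3,:3]@np.linalg.inv(p['intrinsics'])@np.array([*u,1.]);o=s['position']+W@T[:3,3]
    return o+r*(z-o[2])/r[2]
E
python3 - <<'E'
from h import *
s=bot.observe();p=bot.grab_frame('wrist')
g=cv2.cvtColor(p['img'],cv2.COLOR_RGB2GRAY)
n,l,st,ce=cv2.connectedComponentsWithStats((g>185).astype(np.uint8))
for i in range(1,n):
    if st[i,4]>300 and 180<ce[i][0]<350 and 130<ce[i][1]<260: print('bright',ce[i],st[i])
for n_,u,z in(('tile',(220,208),.011),('meal',(309.5,228.5),.011),('dish',(276,177),.011)):
    print(n_,wbp(p,s,u,z).round(4))
m=bot.trace('caddy',p)[0]['region'].astype(np.uint8);c=max(cv2.findContours(m,0,1)[0],key=cv2.contourArea)[:,0]
c=c[c[:,1]<210];P=np.array([wbp(p,s,u,.003)[:2] for u in c])
from scipy.optimize import least_squares
f=least_squares(lambda q:np.hypot(*(P-q[:2]).T)-q[2],[.571,-.035,.1],loss='soft_l1',f_scale=.001);print(f.x)
for q in('rib_top','push_face'):
    m=bot.trace(q,p)[0];print(q,m['conf'],m['region'].sum(),np.argwhere(m['region']).mean(0)[::-1])
E
```

```text
bright [281.13626834 179.35377358] [ 246  147   60   59 1908]
bright [218.92410714 207.61071429] [ 200  190   40   37 1120]
bright [313.01775956 233.88023679] [ 291  202   50   76 2196]
tile [ 0.5666 -0.0884  0.011 ]
meal [0.5741 0.0204 0.011 ]
dish [ 0.5186 -0.0307  0.011 ]
[ 0.56894003 -0.03660948  0.09861096]
rib_top 0.65 20851 [263.65243873 223.42602273]Traceback (most recent call last):
  File "<stdin>", line 14, in <module>
IndexError: list index out of range
```

```bash
python3 -m jog '[[[0,0,45,0,0,0,1],[0,0,45,0,0,0,1],[0,0,45,0,0,0,1],[0,0,35,0,0,0,1],[0,0,24,0,0,0,1]]]'
python3 -m jog '[[[0,0,0,0,0,0,0.1],[0,0,0,0,0,0,0.1],[0,0,0,0,0,0,0.1],[0,0,0,0,0,0,0.1],[0,0,0,0,0,0,0.1]]]' 40
python3 -m jog '[[[0,0,0,0,0,0,0.05],[0,0,0,0,0,0,0.05],[0,0,0,0,0,0,0.05]]]' 40
```

```text
clock: 5.8
position: [0.5031, -0.0494, 0.1076]
tool_rot: [3.141, -0.002, -2.966]
force: [0.6, -0.2, 0.1]
grip_width: 0.0854
finger_force: 0.0
clock: 6.3
position: [0.5042, -0.0497, 0.1109]
tool_rot: [-3.141, 0.001, -2.966]
force: [-6.2, 1.7, 23.7]
grip_width: 0.0133
finger_force: 41.0
clock: 6.6
position: [0.5042, -0.0494, 0.1109]
tool_rot: [-3.141, 0.001, -2.965]
force: [-3.4, 1.6, 13.9]
grip_width: 0.0137
finger_force: 38.7
```

```bash
python3 -m jog '[[[0,0,-1,0,0,0,0.05],[-0.1,3.4,0,0,0,0.05,0.05],[-0.3,6.8,0,0,0,0.1,0.05],[-0.3,6.8,0,0,0,0.1,0.05]]]'
python3 - <<'E'
from h import *
s=bot.observe();print(s['force'],s['moment'],s['position'],s['tool_rot'][2])
E
```

```text
clock: 7.0
position: [0.5029, -0.0324, 0.1111]
tool_rot: [3.141, 0.0, 3.064]
force: [3.2, 1.2, -9.1]
grip_width: 0.0131
finger_force: 42.5
[ 3.17741644  1.24806879 -9.09490917] [ 0.27463737 -0.60405847  0.49711154] [ 0.50294152 -0.03239712  0.11107042] 3.0639548021772813
```

```bash
ok(){ python3 - <<'E'
import numpy as np,sys
from workcell import bot
sys.exit(int(np.linalg.norm(bot.observe()['force'])>35))
E
}
python3 -m jog '[[[-0.3,6.8,0,0,0,0.1,0.05],[-0.3,6.8,0,0,0,0.1,0.05],[-0.3,6.8,0,0,0,0.1,0.05],[-0.3,6.8,0,0,0,0.1,0.05],[-0.3,6.8,0,0,0,0.1,0.05]]]' && ok &&
python3 -m jog '[[[-0.3,6.8,0,0,0,0.1,0.05],[-0.3,6.8,0,0,0,0.1,0.05],[-0.3,6.8,0,0,0,0.1,0.05],[-0.3,6.8,0,0,0,0.1,0.05],[-0.3,6.8,0,0,0,0.1,0.05]]]' && ok &&
python3 -m jog '[[[-0.3,6.8,0,0,0,0.1,0.05],[-0.3,6.8,0,0,0,0.1,0.05],[-0.3,6.8,0,0,0,0.1,0.05],[-0.3,6.8,0,0,0,0.1,0.05],[0,0,0,0,0,0,0.05]]]'
python3 - <<'E'
from h import *
s=bot.observe();print(s['force'],s['moment'])
for c in('scene','side'): look(c,['rib_top','push_face','mouth','slide'],'e_%s.png'%c)
E
```

```text
clock: 7.5
position: [0.5132, -0.0003, 0.1111]
tool_rot: [-3.141, -0.0, 2.564]
force: [-0.7, 0.5, -3.9]
grip_width: 0.0132
finger_force: 41.7
clock: 8.0
position: [0.5376, 0.0229, 0.111]
tool_rot: [-3.141, -0.001, 2.064]
force: [-3.2, 1.8, -2.8]
grip_width: 0.0135
finger_force: 40.4
clock: 8.5
position: [0.5641, 0.0312, 0.111]
tool_rot: [3.141, -0.001, 1.666]
force: [-1.9, 5.2, -1.4]
grip_width: 0.0133
finger_force: 40.9
[-1.92395814  5.16202912 -1.37438307] [ 0.93501142  0.32373137 -0.44605198]
scene rib_top [([0.565, 0.032, 0.066], 0.58)]
scene push_face []
scene mouth [([0.58, -0.127, 0.015], 0.78)]
scene slide [([0.574, -0.045, 0.001], 0.78)]
side rib_top [([0.562, 0.029, 0.061], 0.87)]
side push_face [([0.572, -0.04, 0.068], 0.57)]
side mouth [([0.579, -0.131, 0.017], 0.68)]
side slide []
```

```bash
python3 -m jog '[[[-0.3,5.9,0,0,0,0.086,0.05],[-0.3,5.9,0,0,0,0.086,0.05],[0,0,0,0,0,0,0.05],[0,0,0,0,0,0,0.05]]]'
python3 -m jog '[[[0,0,0,0,0,0,1],[0,0,0,0,0,0,1],[0,0,0,0,0,0,1],[0,0,0,0,0,0,1],[0,0,0,0,0,0,1]]]'
python3 -m jog '[[[0,0,-40,0,0,0,1],[0,0,-48,0,0,0,1],[0,0,-48,0,0,0,1],[0,0,-48,0,0,0,1],[0,0,0,0,0,0,0]]]'
python3 -m jog '[[[0,0,0,0,0,0,0],[0,0,0,0,0,0,0]]]' 20
python3 - <<'E'
from h import *
s=bot.observe();p=look('wrist',['rib_top','push_face','mouth','tile','caddy'],'f.png')
E
```

```text
clock: 9.4
position: [0.5754, 0.0312, 0.111]
tool_rot: [-3.142, -0.001, 1.499]
force: [-0.8, 6.8, -2.8]
grip_width: 0.0131
finger_force: 40.8
clock: 9.9
position: [0.5757, 0.0304, 0.111]
tool_rot: [3.141, 0.0, 1.496]
force: [1.1, 0.7, -0.1]
grip_width: 0.0838
finger_force: 0.0
clock: 10.4
position: [0.5775, 0.0308, 0.3011]
tool_rot: [3.133, -0.001, 1.496]
force: [0.4, 0.5, -1.6]
grip_width: 0.0732
finger_force: 0.0
clock: 10.6
position: [0.5753, 0.0303, 0.2941]
tool_rot: [-3.14, 0.0, 1.496]
force: [-0.2, -0.2, -0.2]
grip_width: 0.0443
finger_force: 0.0
wrist rib_top [([0.57, -0.037, -0.001], 0.7), ([0.573, 0.032, 0.06], 0.62)]
wrist push_face [([0.572, -0.045, 0.063], 0.83)]
wrist mouth [([0.564, -0.121, 0.017], 0.89)]
wrist tile [([0.564, -0.091, 0.005], 0.61), ([0.572, 0.03, 0.065], 0.38)]
wrist caddy [([0.567, -0.034, 0.001], 0.7)]
```

View pics/f.png

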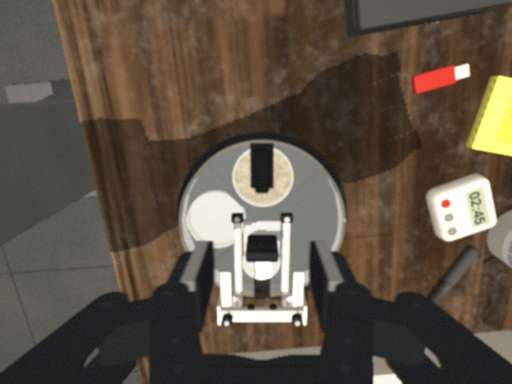

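```bash
python3 -m jog '[[[-25.5,0,0,0,0,0,0],[-25.5,0,0,0,0,0,0],[0,0,0,0,0,0,0],[0,0,40,0,0,0,0],[0,0,40,0,0,0,0]]]'
python3 -m jog '[[[0,0,40,0,0,0,0],[0,0,25,0,0,0,0],[0,0,13,0,0,0,0],[0,0,4,0,0,0,0],[0,0,0,0,0,0,0]]]'
```

```text
clock: 11.4
position: [0.5722, -0.0201, 0.2145]
tool_rot: [3.139, -0.0, 1.496]
force: [1.0, -0.2, -0.6]
grip_width: -0.0002
finger_force: 0.0
clock: 11.9
position: [0.5721, -0.0201, 0.1333]
tool_rot: [3.141, -0.0, 1.496]
force: [0.5, 0.3, 0.3]
grip_width: -0.0
finger_force: 0.0
```

```bash
cat > ok.py <<'E'
import numpy as np,sys
from workcell import bot
s=bot.observe();f=s['force'];C=np.array([.5706,-.0365]);d=np.array([-.075,-.997])
print('r tcp %.1f mm, push %.1f N'%(1e3*(s['position'][:2]-C)@d,-f[:2]@d),np.round(f,1))
sys.exit(int(-f[:2]@d>float(sys.argv[1])))
E
J="python3 -m jog"
$J '[[[-2,0,3,0,0,0,0],[-2,0,0,0,0,0,0],[-2,0,0,0,0,0,0]]]' >/dev/null; python3 ok.py 15 &&
$J '[[[-2,0,0,0,0,0,0],[-2,0,0,0,0,0,0],[-2,0,0,0,0,0,0]]]' >/dev/null; python3 ok.py 15 &&
$J '[[[-2,0,0,0,0,0,0],[-2,0,0,0,0,0,0],[-2,0,0,0,0,0,0],[-2,0,0,0,0,0,0]]]' >/dev/null; python3 ok.py 15 &&
$J '[[[-2,0,0,0,0,0,0],[-2,0,0,0,0,0,0],[-2,0,0,0,0,0,0],[-2,0,0,0,0,0,0]]]'>/dev/null ; python3 ok.py 15
```

```text
r tcp -9.8 mm, push -0.5 N [ 0.6 -0.5 -0.5]
r tcp -4.3 mm, push 3.0 N [0.7 3.  1.4]
r tcp 3.8 mm, push 2.5 N [1.  2.4 2.4]
r tcp 11.9 mm, push 3.4 N [1.7 3.3 1.5]
```

```bash
J="python3 -m jog"
$J '[[[-2,0,0,0,0,0,0],[-2,0,0,0,0,0,0],[-2,0,0,0,0,0,0],[-2,0,0,0,0,0,0]]]' >/dev/null; python3 ok.py 18 &&
$J '[[[-2,0,0,0,0,0,0],[-2,0,0,0,0,0,0],[-2,0,0,0,0,0,0],[-2,0,0,0,0,0,0]]]' >/dev/null; python3 ok.py 18 &&
$J '[[[-2,0,0,0,0,0,0],[-2,0,0,0,0,0,0],[-2,0,0,0,0,0,0],[-2,0,0,0,0,0,0]]]' >/dev/null; python3 ok.py 18 &&
$J '[[[-2,0,0,0,0,0,0],[-2,0,0,0,0,0,0],[-2,0,0,0,0,0,0]]]' >/dev/null; python3 ok.py 18 &&
$J '[[[-1,0,0,0,0,0,0],[-1,0,0,0,0,0,0]]]' >/dev/null; python3 ok.py 18
```

```text
r tcp 19.9 mm, push 3.4 N [2.4 3.2 2.1]
r tcp 27.9 mm, push 4.3 N [2.2 4.1 1.3]
r tcp 35.9 mm, push 4.4 N [3.  4.2 2.3]
r tcp 40.9 mm, push 9.8 N [2.7 9.7 1.7]
r tcp 43.0 mm, push 9.3 N [2.9 9.1 2.5]
```

```bash
set -e
p(){ python3 ok.py 17; }
J="python3 -m jog"
$J '[[[-1,0,0,0,0,0,0]]]' >/dev/null; p
$J '[[[-1,0,0,0,0,0,0]]]' >/dev/null; p
$J '[[[-1,0,0,0,0,0,0]]]' >/dev/null; p
$J '[[[-1,0,0,0,0,0,0]]]' >/dev/null; p
$J '[[[-1,0,0,0,0,0,0]]]' >/dev/null; p
$J '[[[-1,0,0,0,0,0,0]]]' >/dev/null; p
$J '[[[-1,0,0,0,0,0,0]]]' >/dev/null; p
$J '[[[-1,0,0,0,0,0,0]]]' >/dev/null; p
$J '[[[-1,0,0,0,0,0,0]]]' >/dev/null; p
$J '[[[-1,0,0,0,0,0,0]]]' >/dev/null; p
$J '[[[-1,0,0,0,0,0,0]]]' >/dev/null; p
$J '[[[-1,0,0,0,0,0,0]]]' >/dev/null; p
```

```text
r tcp 44.0 mm, push 8.1 N [3.2 7.9 2.2]
r tcp 45.1 mm, push 7.8 N [3.6 7.5 2.2]
r tcp 46.1 mm, push 9.9 N [2.5 9.8 2.5]
r tcp 47.0 mm, push 9.1 N [2.  9.  2.4]
r tcp 48.1 mm, push 9.0 N [2.3 8.9 1.6]
r tcp 49.2 mm, push 7.4 N [3.2 7.1 2.6]
r tcp 50.3 mm, push 8.4 N [2.7 8.2 2. ]
r tcp 51.4 mm, push 6.2 N [2.8 6.  2.4]
r tcp 52.4 mm, push 7.7 N [3.6 7.5 1.9]
r tcp 53.4 mm, push 5.8 N [3.3 5.6 2.2]
r tcp 54.4 mm, push 6.8 N [3.6 6.6 2.1]
r tcp 55.4 mm, push 5.9 N [1.7 5.7 1.8]
```

```bash
set -e
p(){ python3 ok.py 13; }
J="python3 -m jog"
$J '[[[-0.8,0,0,0,0,0,0]]]' >/dev/null; p
$J '[[[-0.8,0,0,0,0,0,0]]]' >/dev/null; p
$J '[[[-0.8,0,0,0,0,0,0]]]' >/dev/null; p
$J '[[[-0.8,0,0,0,0,0,0]]]' >/dev/null; p
$J '[[[-0.8,0,0,0,0,0,0]]]' >/dev/null; p
$J '[[[-0.8,0,0,0,0,0,0]]]' >/dev/null; p
$J '[[[-0.8,0,0,0,0,0,0]]]' >/dev/null; p
$J '[[[-0.8,0,0,0,0,0,0]]]' >/dev/null; p
$J '[[[-0.8,0,0,0,0,0,0]]]' >/dev/null; p
$J '[[[-0.8,0,0,0,0,0,0]]]' >/dev/null; p
$J '[[[-0.8,0,0,0,0,0,0]]]' >/dev/null; p
$J '[[[-0.8,0,0,0,0,0,0]]]' >/dev/null; p
$J '[[[-0.8,0,0,0,0,0,0]]]' >/dev/null; p
$J '[[[-0.8,0,0,0,0,0,0]]]' >/dev/null; p
$J '[[[-0.8,0,0,0,0,0,0]]]' >/dev/null; p
```

```text
r tcp 56.5 mm, push 4.4 N [2.9 4.2 1.7]
r tcp 57.5 mm, push 3.3 N [3.3 3.1 1.2]
r tcp 58.3 mm, push 4.1 N [2.4 3.9 2.2]
r tcp 59.1 mm, push 4.5 N [2.7 4.3 1.4]
r tcp 59.9 mm, push 4.7 N [1.8 4.6 1.4]
r tcp 60.2 mm, push 8.7 N [3.2 8.5 1. ]
r tcp 60.4 mm, push 13.3 N [ 3.2 13.1  2.4]
```

```bash
python3 -m jog '[[[-0.6,0,0,0,0,0,0]]]' >/dev/null; python3 ok.py 20
python3 -m jog '[[[4,0,0,0,0,0,0],[6,0,0,0,0,0,0],[8,0,0,0,0,0,0],[8,0,0,0,0,0,0],[8,0,0,0,0,0,0]]]' >/dev/null;python3 ok.py 20
python3 -m jog '[[[8,0,0,0,0,0,0],[8,0,0,0,0,0,0],[8,0,0,0,0,0,0],[8,0,0,0,0,0,0],[8,0,0,0,0,0,0]]]'>/dev/null;python3 ok.py 20
python3 -m jog '[[[4,0,0,0,0,0,0],[0,0,-20,0,0,0,0],[0,0,-40,0,0,0,0],[0,0,-45,0,0,0,0],[0,0,-45,0,0,0,0]]]'
python3 - <<'E'
from h import *
ims=[]
for c in('scene','side'):
    p=look(c,['tile','push_face','rib_top','mouth','empty_dish','meal_dish','stapler','brush'])
    ims.append(p['img'][:,:,::-1])
a=cv2.resize(ims[0][140:270,230:400],None,fx=3,fy=3);b=cv2.resize(ims[1][200:330,190:286+0],None,fx=3,fy=3)
b=cv2.resize(ims[1][205:335,215:365],None,fx=2,fy=3)[:, :290]
cv2.imwrite('pics/g.png',np.hstack([a,b]))
p=bot.grab_frame('wrist');cv2.imwrite('pics/i.png',p['img'][:,:,::-1])
E
```

```text
r tcp 60.4 mm, push 15.5 N [ 2.4 15.4  2.9]
r tcp 27.3 mm, push 3.0 N [1.3 3.  1.4]
r tcp -12.4 mm, push 0.9 N [-0.1  0.9 -0.3]
clock: 18.5
position: [0.5713, -0.0208, 0.2814]
tool_rot: [-3.141, 0.0, 1.495]
force: [1.1, -1.2, 0.6]
grip_width: -0.0001
finger_force: 0.0
scene tile [([0.56, -0.164, 0.005], 0.64)]
scene push_face [([0.568, -0.039, 0.07], 0.6)]
scene rib_top [([0.577, 0.032, 0.068], 0.75), ([0.56, -0.164, 0.005], 0.26)]
scene mouth [([0.564, -0.125, 0.016], 0.6)]
scene empty_dish []
scene meal_dish []
scene stapler [([0.605, 0.326, 0.003], 0.71)]
scene brush [([0.541, 0.323, 0.004], 0.62), ([0.569, -0.044, -0.0], 0.53)]
side tile [([0.562, -0.164, 0.004], 0.78)]
side push_face [([0.574, -0.043, 0.065], 0.61)]
side rib_top [([0.574, 0.032, 0.06], 0.93)]
side mouth [([0.562, -0.131, 0.019], 0.62)]
side empty_dish [([0.543, 0.32, -0.002], 0.64), ([0.563, -0.131, 0.017], 0.55)]
side meal_dish []
side stapler [([0.604, 0.33, -0.002], 0.76), ([0.563, -0.13, 0.016], 0.68)]
side brush [([0.541, 0.319, -0.006], 0.58)]
```

View pics/g.png

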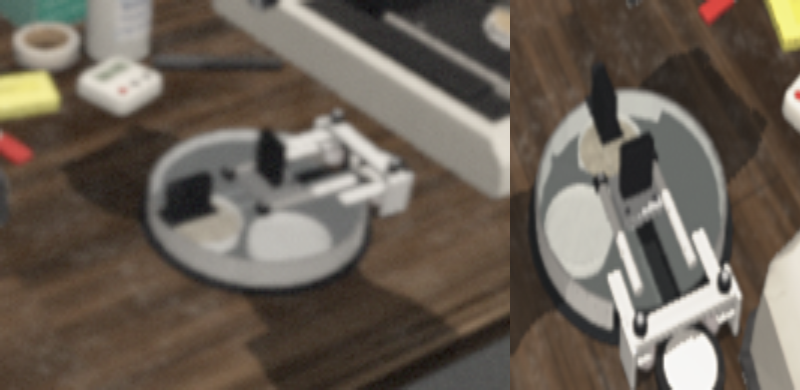

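View pics/i.png

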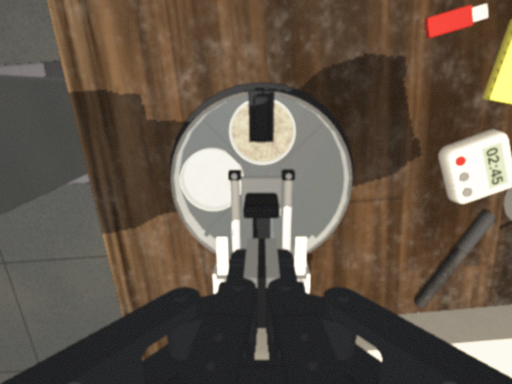

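The side crop shows the tile out of the mouth (crop px 690,360). It was measured at (0.561, -0.164), 128 mm from the axis, inside the allowed 110 to 155 mm. The slide is back home (wrist px 262,205), and both dishes are in their bays (wrist px 262,130 and 211,180). The stapler and brush have not moved.

```bash
python3 -c "
from workcell import bot
print(bot.job_done())"
```

```text
the job is handed in; nothing more can be done
None
```

The job is done and handed in. The cover's slot is over the tile's bay, and I pushed the slide to its solid stop at about 15 N and let it spring back. The tile stands out of the mouth 128 mm from the axis, and the dishes, stapler and brush are where they were.

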